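# Load the photometer's printer and hold the reference plate in its well

## Robot

A 6-joint arm with a two-finger parallel gripper is mounted at the origin on the work surface. World frame = base frame: x ahead of the robot, y to its left, z up, the work surface at z = 0. Lengths are in m, angles in rad, forces in N, time in s.
With the tool pointing down it reaches from about 0.15 to 0.775 m from the base axis. Payload 6.1 kg.
Tool frame: the origin (TCP) lies at the very end of the fingers, on their centre line; the grasp point (between the pads) lies 19 mm behind it; z points along the fingers, y is the line along which they close (so a half turn about z gives the same grasp; the last joint's range is limited). The gripper opens to 85 mm and grips with 20 to 120 N. Pads are 22 mm wide; open, the fingers measure 114 mm over their backs; the gripper's body (76 mm by 85 mm) begins 54 mm behind the grasp point. The pads swing forward as they close: fully open they stand 13 mm farther back than shut.
Start: joints at [1.279, 0.126, -0.04, 1.405, 0, 1.571], TCP at [0.151, 0.503, 0.231] pointing down, gripper open.
Joint ranges: [-2.72, 2.72], [-0.95, 1.95], [-1.27, 1.35], [-1.78, 2.02], [-1.46, 1.47], [-3.14, 3.14]. Speed limits (rad/s): [2.39, 2.39, 3.01, 3.14, 3.14, 3.14].

## Interface

Orientations are given as a 3x3 rotation matrix whose columns are the frame's x, y, z axes.
In Python, from plant import ctrl gives the robot as it stands. The module is installed in compiled form; this text tells all that it offers.
- The arm moves only by the tool carry_out, never from a script. Its argument "rows" is a list of rows, each a list of 7 numbers: the turn, a rotation vector about the tool's x, y, z scaled (see below), then the shift along the tool's x, y, z scaled (see below), then the opening, from 0 (shut) to 1 (fully open). In form: [[wx, wy, wz, x, y, z, claw], ...]. A call has 1 to 5 rows; each row shifts and turns the commanded pose from where the row before left it, along the tool's axes as they then stand; what a row does not reach is not made up. The controller multiplies each number of a shift by 200 mm and each number of a turn by 60 degrees. A row lasts 1/12 s, in which the tool goes at most 41.7 mm and 7.16 degrees, less where a joint would pass 70% of its speed; a pose out of reach is approached as far as the arm can. A call with a number of a shift or a turn outside -1 to 1 is refused whole. A call with a gripper value outside its range is refused whole. The fingers move at their own pace and stop on an object; "newtons" is the grip in N (left out, the last holds). Time passes only in rows, so rows that do not move let the fingers close. It gives the time, the measured TCP pose, the force, the opening and the grip force at its end, in the units of the state.
- ctrl.observe(): the state, without advancing time (a new reading comes with each control period).
- ctrl.read_camera(name): name is "scene" or "top" or "wrist"; returns a dict with "frame" (480x640x3 uint8, blue, green, red), "intrinsics" (3x3 intrinsics, pixels), "xyz" and "attitude" of the camera in the world. Camera axes: x right, y up, looking along -z (the intrinsics and any distortion apply to the point x, -y, -z); pixel columns grow to the right and rows downward; lengths in m; the calibration is good to about 2 mm. A picture is of the moment at which its call begins. There is no depth.
- ctrl.close_job(): hands the job in; it is judged then, once.
Trained networks look in the newest picture that a camera, given by its name, has taken for a name from the list of things; names that differ only in an ending like _2 or _b are one class to them, and where a whole thing is asked for, a point or a joint stands for the part that bears it (a point fixed in the world has none). Each returns a list of dicts, best first, with "p" (0 to 1); they miss things now and then, are a little off and sometimes report something else, mostly with a low value. They report only what shows in the picture. A call takes as long as a camera call. They do not tell look-alikes from the thing itself.
- ctrl.boxes_of(camera, label): "extent" ([left, top, width, height] in pixels, round what is visible of it).
The state is a dict: "clock": time; "qpos": joint angles; "dq": joint speeds; "effort": joint torques, N m; "eef_pos": TCP position; "ee_rot": TCP orientation; "force": force on the tool from outside, world axes, zero at the start; "moment": the same for the moment, N m; "opening": finger opening in m; "gripper_force": force on a finger pad.
Only numpy, scipy, OpenCV 4.12 (cv2) and the standard library are available. Lean on these libraries where they do the work, as an engineer would, in place of code of your own. Each camera call takes 0.05 s, during which the arm holds its last target. There are 200 camera calls.

## Task

Get the bench photometer ready and take its reference reading: put the full (thick) paper roll over the upright spindle of the printer, right down on its disc, and let go of it. Then take the reference plate by its black handle out of the wooden stand, pass its blade down through the slot in the top of the photometer until the line across the blade is about level with the top, and finish while still holding it there, upright and still, clear of the well's bottom. Leave the nearly used-up thin roll and the other things on the table where they are.

Things in the scene. Friction and masses are not known exactly. Their poses are not given: they have to be found in the camera images.
- roll: full roll of white paper standing on end on the table, an upright tube 52 mm in diameter and 57 mm high with an 18 mm bore right through, about 0.1 kg. Origin: centre of its underside; z up along the bore.
- old_roll: nearly used-up roll, not wanted: same height and bore (57 mm, 18 mm) but only 30 mm in diameter, standing on end. Origin: centre of its underside. Must not be moved.
- printer: fixed grey printer, 160 mm (x) by 140 mm (y) by 30 mm high, with a white block 34 mm by 120 mm rising to 52 mm along its far (+x) edge (x = 43 to 77 mm). A white disc 64 mm across, 4 mm thick, lies on it 20 mm to the near (-x) side of its centre, the steel spindle upright in its middle. Origin: centre of its underside.
- spindle_foot (a point): centre of the disc's upper face, where the spindle starts, 34 mm above the table. The spindle is 12 mm in diameter, 44 mm tall above this point, the last 8 mm tapering to 4 mm. A seated roll has its origin here.
- photometer: fixed white box 150 by 150 by 75 mm high, small dark display on the near part of its top, a narrow slot in the middle of its top. Origin: centre of its underside; z up.
- slot_mouth (a point): centre of the slot's mouth, level with the photometer's top, 75 mm above the table. The slot is 8 mm wide (along this frame's x) and 42 mm long (along its y), with a 3 mm chamfer round the mouth; it goes straight down 62 mm to a closed bottom. z up.
- stand: fixed wooden block 60 (x) by 80 (y) by 50 mm high that holds the reference plate in a slot 11 mm by 45 mm (long side along y), 40 mm deep (floor 10 mm above the table). Origin: centre of its underside.
- plate: reference plate standing loosely upright in the stand: aluminium blade 6 mm thick (x), 40 mm wide (y), 65 mm long; above it a black handle 14 mm thick (x), 44 mm wide (y), from 65 to 99 mm above the origin. A dark line runs round the blade 40 mm above its lower edge. Origin: centre of the lower edge; z up. About 0.08 kg. A half turn makes no difference.
- marker: yellow marker pen lying between the machines, 14 mm thick, about 130 mm long. Origin: middle of its underside. To be left alone.
- jar: small white jar, 48 mm in diameter, 65 mm high, beyond the machines. Origin: centre of its underside. To be left alone.
- beaker: glass beaker, 68 mm in diameter, 75 mm high, on the right (-y). Origin: centre of its underside. To be left alone.
- coaster: blue plastic disc, 56 mm in diameter, 8 mm thick, lying on the table. Origin: centre of its underside. To be left alone.
- eraser: rubber block 45 by 22 by 14 mm lying on the table. Origin: centre of its underside. To be left alone.
- spatula: flat scraper with a wooden handle, 170 mm long, lying on the left (+y). To be left alone.
Things that resemble listed ones, but are neither listed nor needed, are in the scene too. What is shaped like the roll but pink or turquoise is not meant.

How it is judged:
On the way, in this order (a step that is already met when the one before it is completed fails the run):
1. the full roll sits on the printer's disc over the spindle, let go (horizontal distance between roll and spindle_foot below 0.005 m and z of roll in the frame of spindle_foot between -0.004 and 0.004 m and angle between roll's own z axis and vertical below 0.08 rad and contact force between the fingers and roll below 0.1 N), for 0.2 s.
2. the plate's lower edge is more than 25 mm down the photometer's slot (x of plate in the frame of slot_mouth between -0.004 and 0.004 m and y of plate in the frame of slot_mouth between -0.004 and 0.004 m and z of plate in the frame of slot_mouth below -0.025 m), for 0.2 s.
At the end, for the whole second after the job is handed in: Full roll untouched on the disc: within 5 mm of the spindle axis, 4 mm in height, 0.08 rad of upright. Fingers hold the plate (over 1 N), upright within 0.1 rad, still (under 20 mm/s), within 4 mm of the slot centre, lower edge 30 to 50 mm below the photometer top (all of step 1 and x of plate in the frame of slot_mouth between -0.004 and 0.004 m and y of plate in the frame of slot_mouth between -0.004 and 0.004 m and z of plate in the frame of slot_mouth between -0.05 and -0.03 m and angle between plate's own z axis and vertical below 0.1 rad and contact force between the fingers and plate above 1 N and linear speed of plate below 0.02 m/s); the arm keeps its last pose, push and grip.
It fails at once if a bystander (old_roll, marker, jar, beaker, coaster, eraser, spatula) is moved more than 40 mm (distance of any of old_roll, marker, jar, beaker, coaster, eraser, spatula from where it was at the start of the episode above 0.04 m).
It also fails if it takes over 56 s, if anything falls off the work surface, if the arm or the gripper's body presses on something with over 40 N, if the wrist force passes 120 N, or if a joint passes its speed limit or range.

## Working session

There is one attempt and no reset: what is moved stays moved. The work goes in short steps, Python scripts to look and compute and a tool call to move; the robot and the scene stay as the last step left them, time stands still between calls to the robot, and variables do not carry over. Pictures are saved under pics/ and viewed, at most 10 in all, crops included, and the job is handed in when it is done.

Besides the shell and the picture viewer there is one more tool, called after "Call:" as name(argument=value, ...) on one line, values as JSON. carry_out: Moves the arm, as the interface text tells. Shifts and turns lie within -1 to 1; 1 stands for 200 mm of shift or 60 degrees of turn. Its arguments: {"type":"object","properties":{"rows":{"type":"array"},"newtons":{"type":"number"}},"required":["rows"]}

```bash
mkdir -p pics; cat > h.py <<'E'
from plant import ctrl
import numpy as np, cv2
def cam(n):
    c=ctrl.read_camera(n); return c['frame'],np.array(c['intrinsics']),np.array(c['xyz']),np.array(c['attitude'])
def ray(c,u,v):
    _,K,p,R=c
    d=R@(np.diag([1,-1,-1])@np.linalg.solve(K,[u,v,1.])); return p,d
def atz(c,u,v,z):
    p,d=ray(c,u,v); return p+d*(z-p[2])/d[2]
def proj(c,P):
    _,K,p,R=c
    q=np.diag([1,-1,-1])@(R.T@(np.array(P)-p)); q=K@q; return q[:2]/q[2]
E
python3 - <<'E'
from h import *
np.set_printoptions(precision=3,suppress=True)
s=ctrl.observe(); print(s)
for n in ['top','scene']:
    c=cam(n); cv2.imwrite(f'pics/{n}0.png',c[0]); print(n,c[1:],)
    for l in ['roll','old_roll','printer','photometer','stand','plate','marker','jar','beaker','coaster','eraser','spatula']:
        print(l,[(np.round(b['extent']).tolist(),round(b['p'],2)) for b in ctrl.boxes_of(n,l)])
E
```

```text
{'clock': 0.0, 'qpos': array([ 1.279,  0.126, -0.041,  1.405,  0.   ,  1.571]), 'dq': array([ 0.001,  0.002,  0.002,  0.001, -0.001, -0.001]), 'effort': array([ -0.001, -43.591,  35.293,   0.017,  -0.   ,  -0.   ]), 'eef_pos': array([0.151, 0.502, 0.231]), 'ee_rot': array([[-0.958,  0.288, -0.   ],
       [ 0.288,  0.958, -0.002],
       [ 0.   , -0.002, -1.   ]]), 'force': array([-0.19 , -0.771,  0.1  ]), 'moment': array([ 0.005, -0.037,  0.026]), 'gripper_force': 0.0, 'opening': 0.08533027252884608}
top (array([[623.748,   0.   , 325.44 ],
       [  0.   , 623.748, 249.273],
       [  0.   ,   0.   ,   1.   ]]), array([ 0.436, -0.008,  1.666]), array([[ 0.012,  0.997, -0.078],
       [-1.   ,  0.012,  0.002],
       [ 0.003,  0.077,  0.997]]))
roll [([422.0, 294.0, 21.0, 19.0], 0.78), ([426.0, 333.0, 27.0, 19.0], 0.77), ([462.0, 335.0, 27.0, 25.0], 0.77), ([374.0, 317.0, 21.0, 16.0], 0.67)]
old_roll [([210.0, 296.0, 17.0, 14.0], 0.53), ([271.0, 284.0, 12.0, 21.0], 0.29)]
printer [([377.0, 188.0, 53.0, 64.0], 0.72)]
photometer [([223.0, 181.0, 68.0, 73.0], 0.89)]
stand [([304.0, 286
[... 697 characters left out ...]
6.0, 178.0, 36.0, 34.0], 0.7)]
old_roll [([406.0, 170.0, 15.0, 30.0], 0.65)]
printer [([181.0, 262.0, 80.0, 91.0], 0.89), ([294.0, 175.0, 16.0, 22.0], 0.68)]
photometer [([351.0, 217.0, 110.0, 97.0], 0.69)]
stand [([286.0, 186.0, 37.0, 35.0], 0.61)]
plate [([294.0, 173.0, 18.0, 27.0], 0.75)]
marker [([242.0, 219.0, 25.0, 24.0], 0.43)]
jar [([328.0, 306.0, 25.0, 38.0], 0.91)]
beaker [([98.0, 261.0, 40.0, 48.0], 0.85), ([165.0, 209.0, 25.0, 30.0], 0.46)]
coaster [([242.0, 220.0, 26.0, 24.0], 0.84)]
eraser [([181.0, 262.0, 80.0, 88.0], 0.69), ([355.0, 215.0, 102.0, 101.0], 0.59), ([350.0, 196.0, 15.0, 21.0], 0.54)]
spatula [([484.0, 198.0, 29.0, 59.0], 0.77), ([301.0, 258.0, 35.0, 42.0], 0.15)]
```

View pics/top0.png

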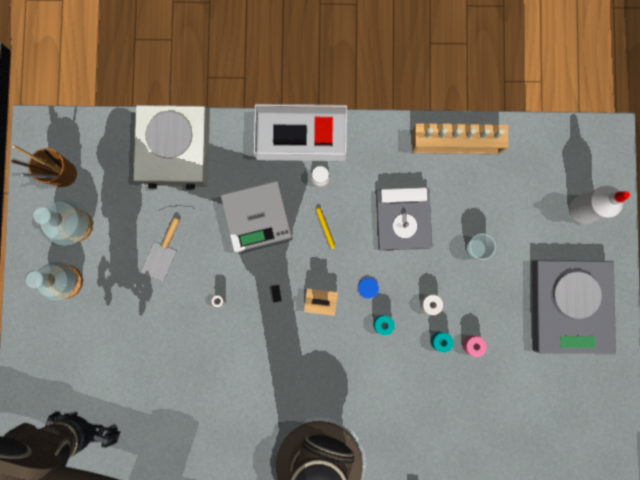

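View pics/scene0.png

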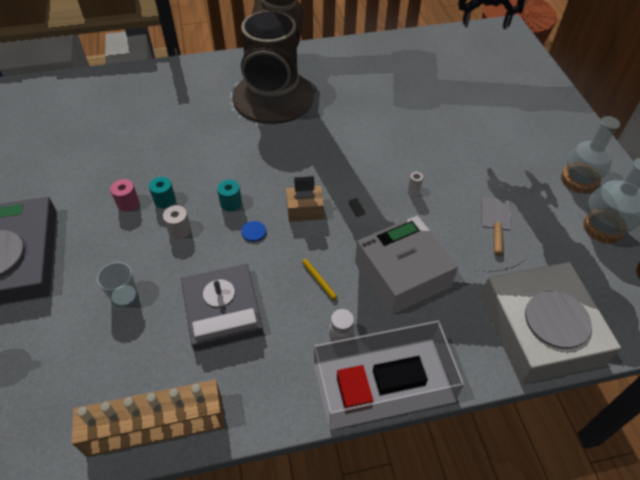

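```bash
cat >> h.py <<'E'
np.set_printoptions(precision=4,suppress=True)
def tri(cs,uvs):
    A=np.zeros((3,3));b=np.zeros(3)
    for c,(u,v) in zip(cs,uvs):
        p,d=ray(c,u,v); d/=np.linalg.norm(d); M=np.eye(3)-np.outer(d,d); A+=M;b+=M@p
    return np.linalg.solve(A,b)
def row(dp,yaw=0):
    """world shift (m), tool yaw change (deg, about world z): in tool units (total)"""
    R=ctrl.observe()['ee_rot']; return R.T@np.array(dp)/.2, -yaw/60
E
python3 - <<'E'
from h import *
c=cam('top')
for n,u,v,z in [('roll',432.5,304,.057),('pink',476,346.5,.057),('spindle tip',405,219,.078),('disc',405,226,.034),('slot',256.5,216.5,.075),('stand',320,302,.05),('handle',320,301,.09),('old',217.5,301,.057),('coaster',368,288,.008)]:
    print(n,atz(c,u,v,z))
w=cam('wrist'); print(w[2],w[3],w[1]); s=ctrl.observe(); R=s['ee_rot']; print('in tool',R.T@(w[2]-s['eef_pos']),R.T@w[3])
E
```

```text
roll [ 0.423  -0.2879  0.057 ]
pink [ 0.3159 -0.3991  0.057 ]
spindle tip [ 0.6395 -0.214   0.078 ]
disc [ 0.6265 -0.2197  0.034 ]
slot [0.6416 0.1672 0.075 ]
stand [0.4246 0.0015 0.05  ]
handle [0.4274 0.0013 0.09  ]
old [0.424  0.2649 0.057 ]
coaster [ 0.4628 -0.1252  0.008 ]
[0.0803 0.5243 0.3744] [[ 0.2864 -0.9177 -0.2752]
 [ 0.9581  0.2742  0.0826]
 [-0.0003 -0.2873  0.9578]] [[430.5662   0.     319.9079]
 [  0.     430.5662 235.4942]
 [  0.       0.       1.    ]]
in tool [ 0.0739  0.0003 -0.1431] [[ 0.0013  0.9578  0.2873]
 [ 1.     -0.0013 -0.0001]
 [ 0.0003  0.2873 -0.9578]]
```

Call:
carry_out(rows=[[0,0,-0.093,0,0,0,1],[0,0,-0.093,0,0,0,1],[0,0,-0.092,0,0,0,1],[0,0,0,-0.08,-0.18,0,1],[0,0,0,-0.08,-0.18,0,1]])

```text
clock: 1.82
eef_pos: [0.1828, 0.4309, 0.2304]
ee_rot: [[-1.0, -0.003, -0.0], [-0.003, 1.0, -0.001], [0.0, -0.001, -1.0]]
force: [1.0, -0.8, 0.4]
opening: 0.0857
gripper_force: 0.0
```

Call:
carry_out(rows=[[0,0,0,-0.08,-0.18,0,1],[0,0,0,-0.08,-0.18,0,1],[0,0,0,-0.08,-0.18,0,1],[0,0,0,-0.08,-0.18,0,1],[0,0,0,-0.08,-0.18,0,1]])

```text
clock: 2.23
eef_pos: [0.263, 0.249, 0.2314]
ee_rot: [[-1.0, -0.0, 0.001], [-0.0, 1.0, 0.0], [-0.001, 0.0, -1.0]]
force: [1.5, 0.3, -1.0]
opening: 0.0854
gripper_force: 0.0
```

Call:
carry_out(rows=[[0,0,0,-0.08,-0.18,0,1],[0,0,0,-0.08,-0.18,0,1],[0,0,0,-0.08,-0.18,0,1],[0,0,0,-0.08,-0.18,0,1],[0,0,0,-0.08,-0.18,0,1]])

```text
clock: 2.65
eef_pos: [0.3429, 0.0688, 0.2317]
ee_rot: [[-1.0, 0.0, 0.001], [0.0, 1.0, 0.0], [-0.001, 0.0, -1.0]]
force: [1.0, 0.7, -0.9]
opening: 0.0855
gripper_force: 0.0
```

Call:
carry_out(rows=[[0,0,0,-0.08,-0.18,0,1],[0,0,0,-0.08,-0.18,0,1],[0,0,0,0,0,0,1]])

```text
clock: 2.9
eef_pos: [0.3766, -0.0069, 0.2312]
ee_rot: [[-1.0, 0.01, 0.001], [0.01, 1.0, -0.002], [-0.001, -0.002, -1.0]]
force: [-1.2, 0.8, 0.2]
opening: 0.0855
gripper_force: 0.0
```

```bash
python3 - <<'E'
from h import *
c=cam('wrist'); cv2.imwrite('pics/w1.png',c[0]); s=ctrl.observe(); print(s['eef_pos'],s['ee_rot'],s['clock']); np.savez('w1.npz',f=c[0],K=c[1],p=c[2],R=c[3])
for l in ['plate','stand']: print(l,[(np.round(b['extent']).tolist(),round(b['p'],2)) for b in ctrl.boxes_of('wrist',l)])
E
```

```text
[ 0.3755 -0.0045  0.2312] [[-1.      0.0084 -0.0001]
 [ 0.0084  1.     -0.0004]
 [ 0.0001 -0.0004 -1.    ]] 2.95
plate [([301.0, 255.0, 65.0, 50.0], 0.65)]
stand [([276.0, 208.0, 110.0, 95.0], 0.97)]
```

View pics/w1.png

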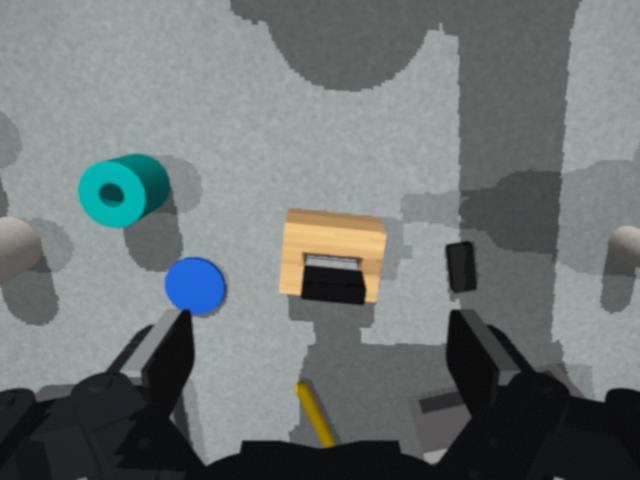

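Call:
carry_out(rows=[[0,0,0,-0.019,-0.177,0,1],[0,0,0,-0.019,-0.177,0,1],[0,0,0,-0.019,-0.177,0,1],[0,0,0,-0.019,-0.177,0,1]])

```text
clock: 3.38
eef_pos: [0.3899, -0.1424, 0.2317]
ee_rot: [[-1.0, -0.004, 0.001], [-0.004, 1.0, 0.0], [-0.001, 0.0, -1.0]]
force: [1.0, 0.8, -0.2]
opening: 0.0857
gripper_force: 0.0
```

Call:
carry_out(rows=[[0,0,0,-0.019,-0.177,0,1],[0,0,0,-0.019,-0.177,0,1],[0,0,0,-0.019,-0.177,0,1],[0,0,0,-0.019,-0.177,0,1],[0,0,0,0,0,0,1]])

```text
clock: 3.8
eef_pos: [0.4063, -0.2874, 0.2305]
ee_rot: [[-1.0, 0.001, -0.0], [0.001, 1.0, -0.001], [0.0, -0.001, -1.0]]
force: [0.3, 1.2, 0.4]
opening: 0.0854
gripper_force: 0.0
```

```bash
python3 - <<'E'
from h import *
c=cam('wrist'); cv2.imwrite('pics/w2.png',c[0]); s=ctrl.observe(); print(s['eef_pos'],s['ee_rot'],s['clock']); np.savez('w2.npz',f=c[0],K=c[1],p=c[2],R=c[3])
for l in ['roll','printer']: print(l,[(np.round(b['extent']).tolist(),round(b['p'],2)) for b in ctrl.boxes_of('wrist',l)])
d=np.load('w1.npz'); c1=(d['f'],d['K'],d['p'],d['R'])
for u,v in [(289,210),(386,219)]: print(atz(c1,u,v,.05))
for u,v in [(303,281),(364,284),(363,303),(302,298)]: print(atz(c1,u,v,.109))
E
```

```text
[ 0.4058 -0.2851  0.2307] [[-1.      0.0009 -0.0006]
 [ 0.0009  1.      0.0005]
 [ 0.0007  0.0005 -1.    ]] 3.85
roll [([437.0, 115.0, 88.0, 75.0], 0.73), ([122.0, 40.0, 91.0, 79.0], 0.65), ([287.0, 182.0, 69.0, 74.0], 0.64), ([243.0, 55.0, 76.0, 76.0], 0.57)]
printer [([317.0, 352.0, 153.0, 110.0], 0.65)]
[ 0.3795 -0.0307  0.05  ]
[0.3873 0.0444 0.05  ]
[ 0.414  -0.0182  0.109 ]
[0.4164 0.0223 0.109 ]
[0.4303 0.0219 0.109 ]
[ 0.4263 -0.0192  0.109 ]
```

View pics/w2.png

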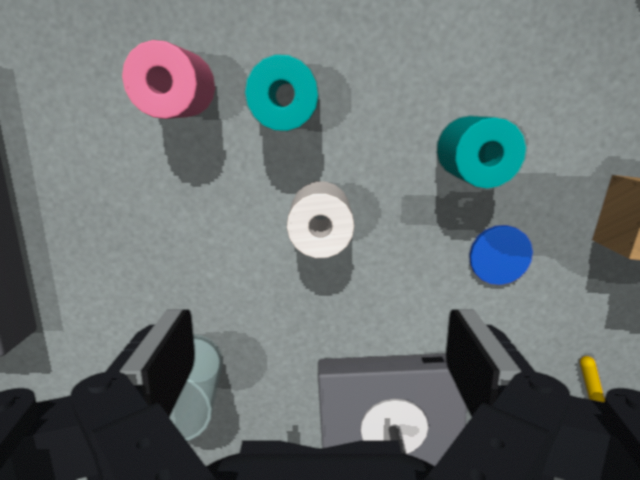

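```bash
python3 - <<'E'
from h import *
d=np.load('w2.npz'); c=(d['f'],d['K'],d['p'],d['R'])
hsv=cv2.cvtColor(c[0],cv2.COLOR_BGR2HSV)
def blob(m,near):
    n,l,st,ce=cv2.connectedComponentsWithStats(m.astype(np.uint8)); i=l[near[1],near[0]]
    k,_=cv2.findContours((l==i).astype(np.uint8),cv2.RETR_EXTERNAL,cv2.CHAIN_APPROX_NONE); return cv2.fitEllipse(k[0]),st[i]
m=(hsv[...,2]>200)&(hsv[...,1]<40)
e,st=blob(m,(300,225)); print(e,st,atz(c,*e[0],.057))
# bore
g=c[0][205:245,300:342].max(2); m2=np.zeros(m.shape,bool); m2[205:245,300:342]=g<150
e2,st=blob(m2,(320,225)); print(e2,st,atz(c,*e2[0],.057))
for v in (.8,):
  e,st=blob((hsv[...,2]>190)&(hsv[...,1]<40),(372,425)); print('disc',e,st,atz(c,*e[0],.034))
for u in [(319,363),(420,356)]: print(atz(c,*u,.03))
E
```

```text
((319.84246826171875, 224.8290557861328), (63.086666107177734, 64.81661987304688), 95.46924591064453) [ 287  193   66   64 2838] [ 0.4189 -0.2872  0.057 ]
((319.73779296875, 223.4407958984375), (16.45917510986328, 23.05885124206543), 86.19342803955078) [309 215  23  17 320] [ 0.4178 -0.2873  0.057 ]
disc ((395.59051513671875, 424.63885498046875), (47.82786178588867, 63.9798469543457), 93.86048126220703) [ 362  400   65   53 1974] [ 0.6214 -0.2155  0.034 ]
[ 0.5572 -0.2881  0.03  ]
[ 0.5498 -0.1962  0.03  ]
```

Call:
carry_out(rows=[[0,0,0,-0.065,-0.01,0.08,1],[0,0,0,0,0,0.18,1],[0,0,0,0,0,0.18,1],[0,0,0,0,0,0.18,1],[0,0,0,0,0,0.18,1]])

```text
clock: 4.37
eef_pos: [0.4185, -0.2842, 0.0705]
ee_rot: [[-1.0, -0.003, 0.001], [-0.003, 1.0, -0.0], [-0.001, -0.0, -1.0]]
force: [-0.1, 0.0, -0.5]
opening: 0.0853
gripper_force: 0.0
```

Call:
carry_out(rows=[[0,0,0,0,0,0.18,1],[0,0,0,0,0,0.08,1],[0,0,0,0,0,0,1],[0,0,0,0,0,0,0],[0,0,0,0,0,0,0]], newtons=30)

```text
clock: 4.78
eef_pos: [0.4192, -0.2861, 0.0212]
ee_rot: [[-1.0, -0.001, 0.002], [-0.001, 1.0, -0.001], [-0.002, -0.001, -1.0]]
force: [-0.1, 1.2, -0.7]
opening: 0.0637
gripper_force: 0.0
```

Call:
carry_out(rows=[[0,0,0,0,0,0,0],[0,0,0,0,0,0,0],[0,0,0,0,0,0,0],[0,0,0,0,0,0,0]])

```text
clock: 5.12
eef_pos: [0.4196, -0.2869, 0.0218]
ee_rot: [[-1.0, 0.0, 0.004], [0.0, 1.0, -0.001], [-0.004, -0.001, -1.0]]
force: [0.5, 2.7, 6.2]
opening: 0.0518
gripper_force: 31.3
```

Call:
carry_out(rows=[[0,0,0,0,0,-0.1,0],[0,0,0,0,0,-0.18,0],[0,0,0,0,0,-0.18,0],[0,0,0,0,0,-0.18,0],[0,0,0,0,0,-0.18,0]])

```text
clock: 5.53
eef_pos: [0.4178, -0.2865, 0.1863]
ee_rot: [[-1.0, 0.001, 0.001], [0.001, 1.0, -0.001], [-0.001, -0.001, -1.0]]
force: [0.7, -0.4, -2.1]
opening: 0.0514
gripper_force: 32.0
```

Call:
carry_out(rows=[[0,0,0,-0.08,0.02,-0.14,0],[0,0,0,-0.18,0.05,-0.07,0],[0,0,0,-0.18,0.05,0,0],[0,0,0,-0.18,0.05,0,0],[0,0,0,-0.18,0.05,0,0]])

```text
clock: 5.95
eef_pos: [0.5797, -0.2423, 0.2274]
ee_rot: [[-1.0, 0.001, 0.003], [0.001, 1.0, -0.001], [-0.003, -0.001, -1.0]]
force: [0.3, -0.5, -1.8]
opening: 0.0516
gripper_force: 32.0
```

Call:
carry_out(rows=[[0,0,0,-0.18,0.05,0,0],[0,0,0,-0.18,0.05,0,0],[0,0,0,-0.09,0.03,0,0],[0,0,0,0,0,0,0],[0,0,0,0,0,0,0]])

```text
clock: 6.37
eef_pos: [0.6687, -0.2161, 0.2251]
ee_rot: [[-1.0, -0.001, -0.0], [-0.001, 1.0, -0.0], [0.0, -0.0, -1.0]]
force: [-0.8, 0.1, -1.5]
opening: 0.0519
gripper_force: 32.0
```

```bash
python3 - <<'E'
from h import *
c=cam('wrist'); cv2.imwrite('pics/w3.png',c[0]); s=ctrl.observe(); print(s['eef_pos'],s['ee_rot'],s['clock'],s['opening']); np.savez('w3.npz',f=c[0],K=c[1],p=c[2],R=c[3])
E
```

```text
[ 0.6679 -0.2167  0.2256] [[-1.      0.0002 -0.0001]
 [ 0.0002  1.     -0.0003]
 [ 0.0001 -0.0003 -1.    ]] 6.4167 0.051681812909273386
```

View pics/w3.png

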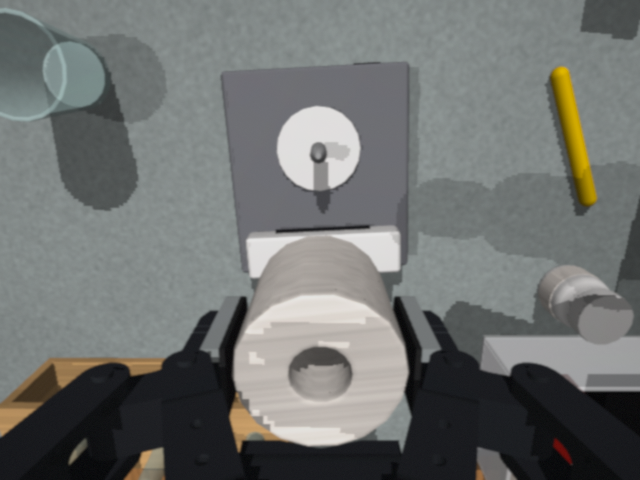

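```bash
python3 - <<'E'
from h import *
d=np.load('w3.npz'); c=(d['f'],d['K'],d['p'],d['R'])
hsv=cv2.cvtColor(c[0],cv2.COLOR_BGR2HSV); e0=np.array([.6679,-.2167])
m=((hsv[...,2]>190)&(hsv[...,1]<60)); m[:,:][200:]=0
k,_=cv2.findContours(m.astype(np.uint8),cv2.RETR_EXTERNAL,cv2.CHAIN_APPROX_NONE)
k=max([q for q in k if cv2.pointPolygonTest(q,(295,150),False)>0],key=len)
h=cv2.convexHull(k); e=cv2.fitEllipse(h); print('disc',e,atz(c,*e[0],.034))
g=cv2.cvtColor(c[0],cv2.COLOR_BGR2GRAY); print(g[140:166:2,308:330:2])
# roll top: predicted circle for offsets
T=.2256-.0218+.057
vals=[]
print('predicted outline at TCP center:',[proj(c,[e0[0]+.026*np.cos(a),e0[1]+.026*np.sin(a),T]).round(1) for a in np.arange(0,6.2,np.pi/2)])
print('bore',[proj(c,[e0[0]+.009*np.cos(a),e0[1]+.009*np.sin(a),T]).round(1) for a in np.arange(0,6.2,np.pi/2)])
y=g[270:460,321]; print('col321',list(zip(range(270,460,3),y[::3])))
E
```

```text
disc ((318.0863952636719, 147.79212951660156), (81.74083709716797, 82.88184356689453), 176.7213592529297) [ 0.6252 -0.2172  0.034 ]
[[222 222 222 221 221 220 220 221 221 220 220]
 [221 221 219 202 171 157 165 197 207 199 198]
 [222 219 186 132 117 115 113 127 164 185 187]
 [222 208 140 117 118 117 112 106 118 173 186]
 [221 193 126 124 124 124 121 111 103 155 186]
 [221 178 119 126 131 134 128 113  97 137 182]
 [217 160 112 125 139 145 132 108  87 121 179]
 [212 137  99 118 146 156 138  96  75 115 178]
 [215 143  82 104 146 156 135  81  68 129 183]
 [220 174  84  74 113 132  98  62  81 173 212]
 [221 206 137  71  63  63  56  61 121 205 220]
 [221 221 200 122  84  72  82 105 136 166 201]
 [221 221 211 153 134 129 133 137 139 143 190]]
predicted outline at TCP center: [array([316.2, 445.3]), array([406.6, 371.5]), array([316.2, 287.8]), array([225.8, 371.1])]
bore [array([316.2, 397.9]), array([347.5, 371.4]), array([316.2, 343.6]), array([284.9, 371.2])]
col321 [(270, np.uint8(163)), (273, np.uint8(159)), (276, np.uint8(158)), (279, np.uint8(162)), (282, np.uint8(162)), (285, np.uint8
[... 572 characters left out ...]
, (366, np.uint8(139)), (369, np.uint8(162)), (372, np.uint8(155)), (375, np.uint8(156)), (378, np.uint8(163)), (381, np.uint8(162)), (384, np.uint8(158)), (387, np.uint8(157)), (390, np.uint8(161)), (393, np.uint8(166)), (396, np.uint8(163)), (399, np.uint8(175)), (402, np.uint8(204)), (405, np.uint8(196)), (408, np.uint8(182)), (411, np.uint8(185)), (414, np.uint8(187)), (417, np.uint8(186)), (420, np.uint8(183)), (423, np.uint8(187)), (426, np.uint8(194)), (429, np.uint8(224)), (432, np.uint8(220)), (435, np.uint8(219)), (438, np.uint8(219)), (441, np.uint8(223)), (444, np.uint8(189)), (447, np.uint8(78)), (450, np.uint8(27)), (453, np.uint8(25)), (456, np.uint8(26)), (459, np.uint8(25))]
```

```bash
python3 - <<'E'
from h import *
E={'w1':([.3755,-.0045,.2312],.0084),'w2':([.4058,-.2851,.2307],.0009),'w3':([.6679,-.2167,.2256],.0002)}
for n,(e,y) in E.items():
    d=np.load(n+'.npz'); R=np.array([[-1,y,0],[y,1,0],[0,0,-1]]); print(n,R.T@(d['p']-e),(R.T@d['R']).ravel())
d=np.load('w3.npz'); c=(d['f'],d['K'],d['p'],d['R']); f=c[0]
# roll top fit: white face + bore boundary, ray-sampled edges
from scipy.optimize import least_squares
g=cv2.GaussianBlur(cv2.cvtColor(f,cv2.COLOR_BGR2GRAY),(0,0),1).astype(float)
x0=np.array([.6688,-.2155,.2580])
for it in range(3):
    P=[];rr=[]
    for rad,inside in ((.026,1),(.009,0)):
        for a in np.arange(0,2*np.pi,.1):
            if rad>.02 and abs(np.cos(a))<.5: continue  # next to pads
            if rad>.02 and np.cos(a)<0: pass
            rs=np.arange(rad-.003,rad+.003,.0001)
            uv=np.array([proj(c,x0+[r*np.cos(a),r*np.sin(a),0]) for r in rs]).astype(np.float32)
            v=cv2.remap(g.astype(np.float32),uv[None,:,0].copy(),uv[None,:,1].copy(),1)[0]
            dv=np.gradient(v); i=np.argmax(-dv if inside else dv); 
            if abs(dv[i])>1.0: P.append(uv[i]); rr.append((rad,a))
    def res(x):
        out=[]
        for (rad,a),p in zip(rr,P):
            q=proj(c,x+[rad*np.cos(a),rad*np.sin(a),0]); q2=proj(c,x+[(rad+.001)*np.cos(a),(rad+.001)*np.sin(a),0]); n=(q2-q)/np.linalg.norm(q2-q); out.append((p-q)@n)
        return np.array(out)
    s=least_squares(res,x0,loss='soft_l1'); x0=s.x; print(x0,len(P),np.median(abs(s.fun)))
E
```

```text
w1 [ 0.0729 -0.0016 -0.143 ] [ 0.0002  0.9575  0.2884  1.     -0.0008  0.0022  0.0024  0.2884 -0.9575]
w2 [ 0.0733 -0.0017 -0.143 ] [ 0.0009  0.9579  0.287   1.     -0.0014  0.0012  0.0016  0.287  -0.9579]
w3 [ 0.0729  0.0009 -0.1426] [ 0.0023  0.958   0.2869  1.     -0.0023 -0.0003  0.0003  0.2869 -0.958 ]
[ 0.6705 -0.2156  0.2584] 105 0.972777958024519
[ 0.6703 -0.2156  0.2587] 105 1.2432794897269064
[ 0.6702 -0.2156  0.2588] 105 1.2042345301197561
```

```bash
python3 - <<'E'
from h import *
d=np.load('w3.npz'); c=(d['f'],d['K'],d['p'],d['R']); print(c[2])
print('tip',atz(c,318.2,154,.078),atz(c,318.2,156,.078),'expected tip px if disc right',proj(c,[.6252,-.2172,.078]))
cv2.imwrite('pics/x.png',cv2.resize(c[0][90:210,250:390],None,fx=4,fy=4,interpolation=2))
E
```

```text
[ 0.595  -0.2158  0.3682]
tip [ 0.6252 -0.2169  0.078 ] [ 0.6266 -0.2169  0.078 ] expected tip px if disc right [317.7872 153.9297]
```

View pics/x.png

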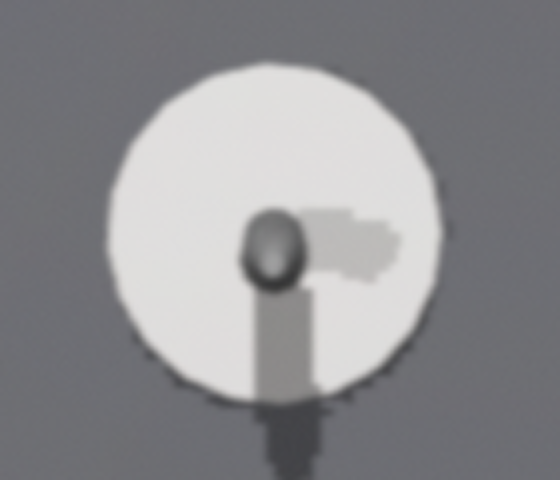

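Call:
carry_out(rows=[[0,0,0,0.11,-0.004,0,0],[0,0,0,0.11,-0.003,0.08,0],[0,0,0,0,0,0.16,0],[0,0,0,0,0,0.16,0],[0,0,0,0,0,0.08,0]])

```text
clock: 6.83
eef_pos: [0.6209, -0.2185, 0.1273]
ee_rot: [[-1.0, 0.002, -0.002], [0.002, 1.0, 0.001], [0.002, 0.001, -1.0]]
force: [-1.7, -0.4, -2.0]
opening: 0.0516
gripper_force: 32.0
```

Call:
carry_out(rows=[[0,0,0,0,0,0.04,0],[0,0,0,0,0,0.04,0],[0,0,0,0,0,0.04,0],[0,0,0,0,0,0.04,0],[0,0,0,0,0,0.03,0]])

```text
clock: 7.25
eef_pos: [0.6243, -0.2184, 0.0916]
ee_rot: [[-1.0, 0.001, 0.001], [0.001, 1.0, -0.0], [-0.001, -0.0, -1.0]]
force: [0.4, 0.7, -1.0]
opening: 0.0518
gripper_force: 32.0
```

Call:
carry_out(rows=[[0,0,0,0,0,0.04,0],[0,0,0,0,0,0.04,0],[0,0,0,0,0,0.04,0],[0,0,0,0,0,0.03,0],[0,0,0,0,0,0,0]])

```text
clock: 7.67
eef_pos: [0.6231, -0.2178, 0.0593]
ee_rot: [[-1.0, 0.001, -0.003], [0.001, 1.0, 0.001], [0.003, 0.001, -1.0]]
force: [0.4, 0.5, -0.5]
opening: 0.0513
gripper_force: 32.0
```

Call:
carry_out(rows=[[0,0,0,0,0,0.005,0],[0,0,0,0,0,0.005,0],[0,0,0,0,0,0,0]])

```text
clock: 7.92
eef_pos: [0.6242, -0.2182, 0.0595]
ee_rot: [[-1.0, 0.001, 0.0], [0.001, 1.0, -0.0], [-0.0, -0.0, -1.0]]
force: [-0.5, 0.2, -1.5]
opening: 0.0518
gripper_force: 32.0
```

Slightly above the disc still; a bit lower, then release.

Call:
carry_out(rows=[[0,0,0,0,0,0.006,0],[0,0,0,0,0,0.004,0],[0,0,0,0,0,0,0]])

```text
clock: 8.17
eef_pos: [0.624, -0.2181, 0.0573]
ee_rot: [[-1.0, 0.001, 0.0], [0.001, 1.0, -0.0], [-0.0, -0.0, -1.0]]
force: [-0.0, -0.2, -1.5]
opening: 0.0519
gripper_force: 32.0
```

Call:
carry_out(rows=[[0,0,0,0,0,0.005,0],[0,0,0,0,0,0,0],[0,0,0,0,0,0,0]])

```text
clock: 8.42
eef_pos: [0.6239, -0.2181, 0.0562]
ee_rot: [[-1.0, 0.001, -0.0], [0.001, 1.0, 0.0], [0.0, 0.0, -1.0]]
force: [-0.2, -0.5, -0.5]
opening: 0.0516
gripper_force: 32.0
```

Call:
carry_out(rows=[[0,0,0,0,0,0.004,0],[0,0,0,0,0,0,0.85],[0,0,0,0,0,0,0.85],[0,0,0,0,0,0,0.85],[0,0,0,0,0,0,0.9]])

```text
clock: 8.83
eef_pos: [0.6241, -0.2182, 0.0556]
ee_rot: [[-1.0, 0.001, 0.0], [0.001, 1.0, -0.0], [-0.0, -0.0, -1.0]]
force: [-0.3, 0.4, -0.0]
opening: 0.0769
gripper_force: 0.0
```

Call:
carry_out(rows=[[0,0,0,0,0,0,0.95],[0,0,0,0,0,-0.08,1],[0,0,0,0,0,-0.16,1],[0,0,0,0,0,-0.18,1],[0,0,0,0,0,-0.18,1]])

```text
clock: 9.25
eef_pos: [0.6233, -0.2179, 0.1763]
ee_rot: [[-1.0, 0.001, -0.002], [0.001, 1.0, 0.001], [0.002, 0.001, -1.0]]
force: [1.1, -1.2, -0.2]
opening: 0.0851
gripper_force: 0.0
```

Call:
carry_out(rows=[[0,0,0,0,0,-0.18,1],[0,0,0,0,0,-0.1,1],[0,0,0,0,0,0,1]])

```text
clock: 9.5
eef_pos: [0.6256, -0.2187, 0.2377]
ee_rot: [[-1.0, 0.001, 0.008], [0.001, 1.0, -0.003], [-0.008, -0.003, -1.0]]
force: [0.2, 0.2, 0.9]
opening: 0.0854
gripper_force: 0.0
```

```bash
python3 - <<'E'
from h import *
c=cam('wrist'); cv2.imwrite('pics/w4.png',c[0]); s=ctrl.observe(); print(s['eef_pos'],s['clock'],c[2])
t=cam('scene'); b=ctrl.boxes_of('scene','roll'); print([(np.round(x['extent']).tolist(),round(x['p'],2)) for x in b])
p=cv2.resize(t[0][180:380,150:330],None,fx=2.4,fy=2.4,interpolation=2)
im=np.zeros((480,800,3),np.uint8); im[:,:432]=p; w=cv2.resize(c[0][100:480,170:470],(368,466)); im[:466,432:]=w; cv2.imwrite('pics/y.png',im)
g=proj(c,[.6252,-.2172,.091]); print('expected roll top px',g)
E
```

```text
[ 0.6252 -0.2186  0.2347] 9.55 [ 0.5506 -0.2178  0.3802]
[([203.0, 269.0, 28.0, 37.0], 0.97), ([107.0, 180.0, 35.0, 30.0], 0.82), ([148.0, 177.0, 22.0, 27.0], 0.78), ([222.0, 189.0, 14.0, 22.0], 0.58)]
expected roll top px [322.0762 215.0026]
```

View pics/y.png

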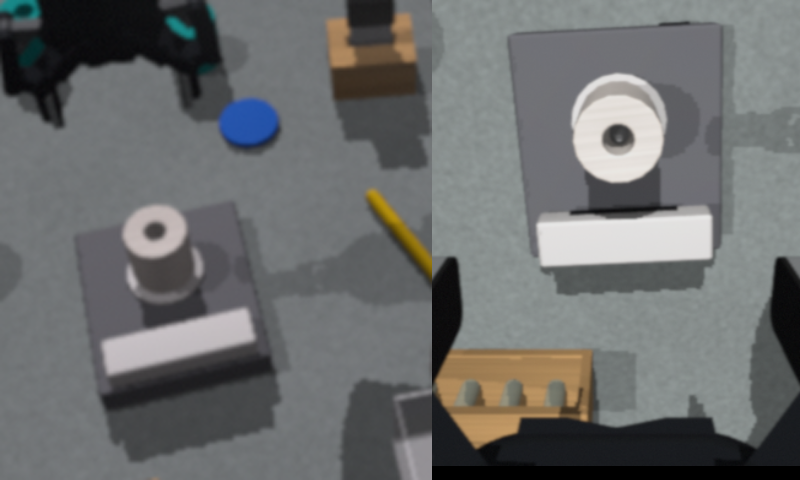

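Call:
carry_out(rows=[[0,0,0,0.127,0.1375,0,1],[0,0,0,0.127,0.1375,0,1],[0,0,0,0.127,0.1375,0,1],[0,0,0,0.127,0.1375,0,1]])

```text
clock: 9.98
eef_pos: [0.5203, -0.107, 0.2287]
ee_rot: [[-1.0, 0.001, -0.004], [0.001, 1.0, 0.001], [0.004, 0.001, -1.0]]
force: [0.2, 1.3, 0.7]
opening: 0.0853
gripper_force: 0.0
```

Call:
carry_out(rows=[[0,0,0,0.127,0.1375,0,1],[0,0,0,0.127,0.1375,0,1],[0,0,0,0.127,0.1375,0,1],[0,0,0,0.127,0.1375,0,1],[0,0,0.112,0,0,0,0.6]])

```text
clock: 10.4
eef_pos: [0.4159, 0.005, 0.2301]
ee_rot: [[-0.993, 0.115, -0.004], [0.115, 0.993, 0.001], [0.004, 0.001, -1.0]]
force: [0.9, -0.3, -0.3]
opening: 0.0758
gripper_force: 0.0
```

Call:
carry_out(rows=[[0,0,0.114,0,0,0,0.6],[0,0,0.114,0,0,0,0.6],[0,0,0.114,0,0,0,0.6],[0,0,0.114,0,0,0,0.6],[0,0,0.114,0,0,0,0.6]])

```text
clock: 10.82
eef_pos: [0.4199, 0.0021, 0.2295]
ee_rot: [[-0.751, 0.66, -0.003], [0.66, 0.751, -0.0], [0.002, -0.002, -1.0]]
force: [0.0, -0.1, -0.1]
opening: 0.0515
gripper_force: 0.0
```

Call:
carry_out(rows=[[0,0,0.114,0,0,0,0.6],[0,0,0.114,0,0,0,0.6],[0,0,0.114,0,0,0,0.6],[0,0,0.114,0,0,0,0.6],[0,0,0.114,0,0,0,0.6]])

```text
clock: 11.23
eef_pos: [0.4199, 0.002, 0.2295]
ee_rot: [[-0.25, 0.968, -0.003], [0.968, 0.25, -0.0], [0.001, -0.003, -1.0]]
force: [-0.2, 0.1, 0.8]
opening: 0.0515
gripper_force: 0.0
```

Call:
carry_out(rows=[[0,0,0.114,0,0,0,0.6],[0,0,0.114,0,0,0,0.6],[0,0,0.114,0,0,0,0.6],[0,0,0,0,0,0,0.6],[0,0,0,0,0,0,0.6]])

```text
clock: 11.65
eef_pos: [0.4202, 0.002, 0.2301]
ee_rot: [[0.096, 0.995, -0.003], [0.995, -0.096, -0.0], [-0.0, -0.003, -1.0]]
force: [0.5, -0.4, -0.0]
opening: 0.0509
gripper_force: 0.0
```

```bash
python3 - <<'E'
from h import *
c=cam('wrist'); cv2.imwrite('pics/w5.png',c[0]); s=ctrl.observe(); print(s['eef_pos'],s['ee_rot'],s['qpos'],s['clock']); np.savez('w5.npz',f=c[0],K=c[1],p=c[2],R=c[3],e=s['eef_pos'],er=s['ee_rot'])
R=s['ee_rot'];print(R.T@(c[2]-s['eef_pos']))
E
```

```text
[0.4203 0.002  0.2303] [[ 0.0957  0.9954 -0.0021]
 [ 0.9954 -0.0957 -0.    ]
 [-0.0002 -0.0021 -1.    ]] [ 0.0048 -0.07   -0.2438  1.3991 -0.      1.6715] 11.7
[ 0.0737 -0.0006 -0.1428]
```

View pics/w5.png

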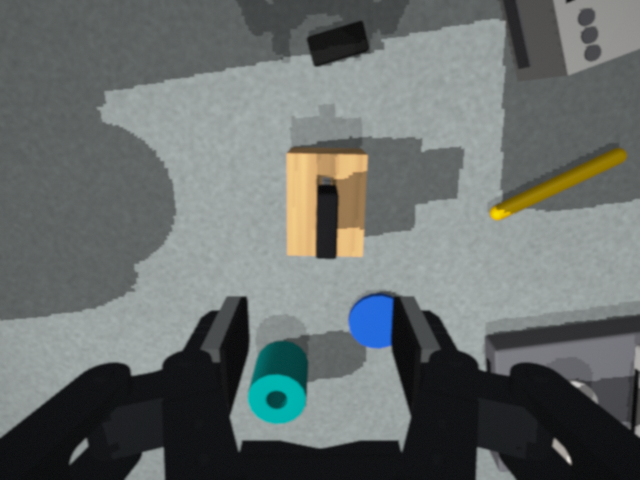

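```bash
python3 - <<'E'
from h import *
d=np.load('w5.npz'); c=(d['f'],d['K'],d['p'],d['R']); e=d['e'];R=d['er']
g=c[0].max(2); m=np.zeros_like(g); m[165:270,300:350]=g[165:270,300:350]<60
k,_=cv2.findContours(m,cv2.RETR_EXTERNAL,cv2.CHAIN_APPROX_NONE); k=max(k,key=len); print(cv2.boundingRect(k),cv2.minAreaRect(k))
for v in range(180,260,8):
    u=np.where(m[v])[0]; print(v,u.min() if len(u) else 0,u.max() if len(u) else 0,end=' | ')
print()
# stand top/handle in tool frame
for n,u,v,z in [('h far',327,258,.109),('h near',327,198,.109),('st tl',287,153,.05),('st tr',368,154,.05),('st bl',288,257,.05),('st br',364,258,.05),('hl',316.5,258,.109),('hr',337,258,.109)]:
    P=atz(c,u,v,z); print(n,P,'tool',R.T@(P-e))
print(g[190:216:2,318:340:3]); cv2.imwrite('pics/z.png',cv2.resize(c[0][140:270,270:390],None,fx=4.5,fy=4.5,interpolation=2))
E
```

```text
(317, 184, 21, 74) ((327.0260314941406, 220.59310913085938), (19.330020904541016, 73.13561248779297), 1.0609116554260254)
180 0 0 | 188 318 335 | 196 318 337 | 204 318 337 | 212 318 336 | 220 318 336 | 228 318 335 | 236 318 335 | 244 317 335 | 252 317 335 | 
h far [ 0.4218 -0.0194  0.109 ] tool [-0.0211  0.0038  0.1213]
h near [0.4254 0.0202 0.109 ] tool [0.0187 0.0036 0.1213]
st tl [0.3986 0.0445 0.05  ] tool [ 0.0403 -0.0253  0.1804]
st tr [0.4583 0.0381 0.05  ] tool [0.0396 0.0347 0.1803]
st bl [ 0.3899 -0.0368  0.05  ] tool [-0.0415 -0.0262  0.1804]
st br [ 0.45   -0.0433  0.05  ] tool [-0.0422  0.0343  0.1803]
hl [ 0.415  -0.0187  0.109 ] tool [-0.0211 -0.003   0.1214]
hr [ 0.4283 -0.02    0.109 ] tool [-0.0211  0.0104  0.1213]
[[ 39  13  13  13  13  14  51 147]
 [ 39  16  16  14  17  13  39 146]
 [ 44  23  25  24  24  25  30 141]
 [ 46  32  32  33  31  30  29 130]
 [ 46  35  34  35  33  32  32 131]
 [ 46  35  35  35  33  34  32 133]
 [ 46  35  35  34  33  34  33 132]
 [ 45  36  34  33  34  33  32 133]
 [ 44  34  36  34  34  35  34 141]
 [ 42  35  35  34  33  34  34 143]
 [ 39  36  34  34  36  34  33 143]
 [ 39  36  35  33  34  34  35 144]
 [ 39  35  35  33  34  33  39 144]]
```

View pics/z.png

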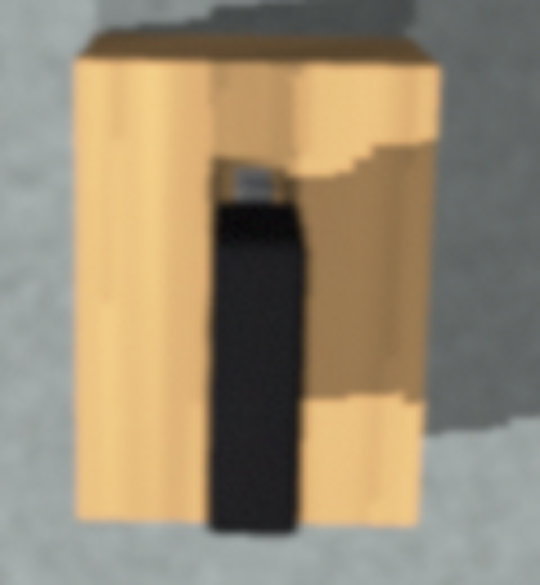

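Call:
carry_out(rows=[[0,0,0,0,0.0185,0,0.6],[0,0,0,0,0,0.16,0.6],[0,0,0,0,0,0.18,0.6],[0,0,0,0,0,0.18,0.6],[0,0,0,0,0,0.16,0.6]])

```text
clock: 12.12
eef_pos: [0.4243, 0.0016, 0.0935]
ee_rot: [[0.097, 0.995, -0.0], [0.995, -0.097, -0.0], [-0.0, -0.0, -1.0]]
force: [-0.6, -0.1, -0.5]
opening: 0.0511
gripper_force: 0.0
```

Call:
carry_out(rows=[[0,0,0,0,0,0.1,0.6],[0,0,0,0,0,0.01,0.6],[0,0,0,0,0,0,0.4],[0,0,0,0,0,0,0.3],[0,0,0,0,0,0,0.25]], newtons=40)

```text
clock: 12.53
eef_pos: [0.426, 0.0016, 0.0753]
ee_rot: [[0.099, 0.995, 0.003], [0.995, -0.099, 0.0], [0.0, 0.003, -1.0]]
force: [0.3, -0.9, 0.9]
opening: 0.0216
gripper_force: 0.0
```

Call:
carry_out(rows=[[0,0,0,0,0,0,0],[0,0,0,0,0,0,0],[0,0,0,0,0,0,0],[0,0,0,0,0,0,0],[0,0,0,0,0,0,0]])

```text
clock: 12.95
eef_pos: [0.426, 0.0017, 0.0752]
ee_rot: [[0.099, 0.995, 0.003], [0.995, -0.099, -0.0], [0.0, 0.003, -1.0]]
force: [0.6, -0.0, 7.0]
opening: 0.0132
gripper_force: 42.4
```

Call:
carry_out(rows=[[0,0,0,0,0,-0.08,0],[0,0,0,0,0,-0.16,0],[0,0,0,0,0,-0.18,0],[0,0,0,0,0,-0.18,0],[0,0,0,0,0,-0.16,0]])

```text
clock: 13.37
eef_pos: [0.4244, 0.0016, 0.228]
ee_rot: [[0.099, 0.995, 0.001], [0.995, -0.099, -0.0], [0.0, 0.001, -1.0]]
force: [1.2, -0.2, -1.3]
opening: 0.0135
gripper_force: 41.4
```

Call:
carry_out(rows=[[0,0,-0.097,0,0,-0.06,0],[0,0,-0.097,0,0,0,0],[0,0,-0.097,0,0,0,0],[0,0,0,0.041,0.175,0,0],[0,0,0,0.041,0.175,0,0]])

```text
clock: 13.78
eef_pos: [0.4898, 0.0319, 0.2389]
ee_rot: [[-0.203, 0.979, 0.002], [0.979, 0.203, -0.0], [-0.0, 0.002, -1.0]]
force: [-0.4, -0.5, -1.0]
opening: 0.0136
gripper_force: 41.4
```

Call:
carry_out(rows=[[0,0,0,0.041,0.175,0,0],[0,0,0,0.041,0.175,0,0],[0,0,0,0.041,0.175,0,0],[0,0,0,0.041,0.175,0,0],[0,0,0,0.041,0.175,0,0]])

```text
clock: 14.2
eef_pos: [0.6541, 0.1087, 0.2376]
ee_rot: [[-0.204, 0.979, 0.0], [0.979, 0.204, 0.0], [-0.0, 0.0, -1.0]]
force: [1.3, -0.2, -0.5]
opening: 0.0139
gripper_force: 41.4
```

Call:
carry_out(rows=[[0,0,0,0,0,0,0],[0,0,0,0,0,0,0],[0,0,0,0,0,0,0]])

```text
clock: 14.45
eef_pos: [0.6524, 0.1079, 0.237]
ee_rot: [[-0.204, 0.979, -0.001], [0.979, 0.204, -0.0], [-0.0, -0.001, -1.0]]
force: [-0.3, 0.2, -0.6]
opening: 0.0136
gripper_force: 41.4
```

```bash
python3 - <<'E'
from h import *
c=cam('wrist'); cv2.imwrite('pics/w6.png',c[0]); s=ctrl.observe(); print(s['eef_pos'],s['ee_rot'],s['clock'],s['opening']); np.savez('w6.npz',f=c[0],K=c[1],p=c[2],R=c[3],e=s['eef_pos'],er=s['ee_rot'])
E
```

```text
[0.652  0.1075 0.2378] [[-0.2041  0.979  -0.0002]
 [ 0.979   0.2041 -0.0001]
 [-0.0001 -0.0003 -1.    ]] 14.5 0.013658836372547719
```

View pics/w6.png

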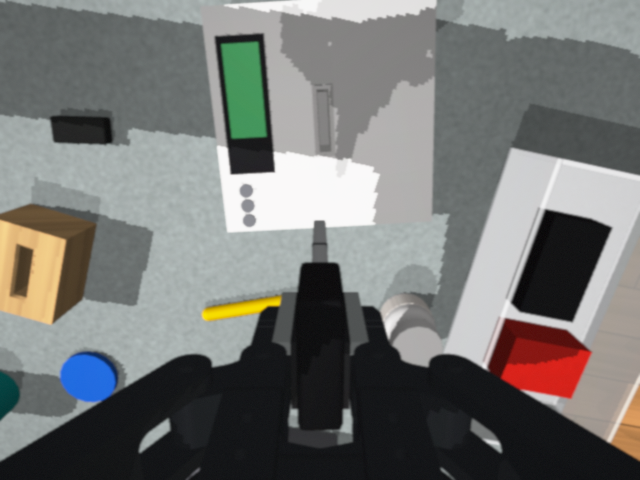

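```bash
python3 - <<'E'
from h import *
d=np.load('w6.npz'); c=(d['f'],d['K'],d['p'],d['R']); e=d['e'];R=d['er']
g=cv2.cvtColor(c[0],cv2.COLOR_BGR2GRAY)
print('cols',list(range(308,342,1))[::1])
for v in range(78,160,3): print(v,*g[v,308:342])
def T(u,v,z): P=atz(c,u,v,z); return P,R.T@(P-e)
for u,v in [(228,232),(433,222),(205,8)]: print(u,v,*T(u,v,.075))
print('blade')
for v in range(214,262,4): print(v,*g[v,306:336])
E
```

```text
cols [308, 309, 310, 311, 312, 313, 314, 315, 316, 317, 318, 319, 320, 321, 322, 323, 324, 325, 326, 327, 328, 329, 330, 331, 332, 333, 334, 335, 336, 337, 338, 339, 340, 341]
78 132 131 131 132 132 132 131 131 132 131 131 131 131 131 131 131 132 131 131 132 131 131 131 131 131 131 132 132 132 132 132 132 132 132
81 166 161 150 136 133 131 131 132 132 131 132 131 132 131 133 132 132 132 132 132 132 132 131 132 131 132 131 132 132 133 132 132 132 132
84 177 173 160 145 135 130 124 120 117 118 117 116 115 120 130 138 137 130 124 122 121 120 118 118 122 128 131 133 132 132 132 132 132 132
87 178 178 174 166 154 146 143 142 141 142 142 141 142 141 142 143 142 142 141 141 143 139 129 119 118 125 131 132 131 132 132 133 132 133
90 179 178 176 167 155 147 144 138 122 106 99 97 98 98 98 101 105 106 106 113 125 132 124 116 119 126 130 132 133 132 133 133 133 132
93 178 178 177 170 158 147 144 139 130 125 126 128 130 129 129 130 131 128 122 117 122 122 115 113 117 125 131 133 132 132 131 132 133 132
96 178 179 178 174 161 148 143 139 133 130 130 131 131 131 132 131 131 130 125 115 113 114 113 
[... 3841 characters left out ...]
178 178 179 181 183 182 180
238 177 179 180 179 178 168 147 119 101 97 97 98 98 99 97 98 98 97 99 108 135 159 172 175 176 176 178 178 180 179
242 177 177 178 179 177 164 135 99 81 78 80 78 80 79 79 79 78 78 79 86 114 148 170 176 177 175 175 177 181 183
246 178 179 177 175 166 143 112 93 92 95 96 96 97 97 97 96 96 96 94 92 98 127 156 173 178 179 180 180 181 180
250 171 169 170 169 165 150 122 102 95 97 99 98 99 99 98 98 98 98 97 98 107 134 159 173 177 175 174 172 174 176
254 172 173 173 173 167 152 125 102 97 97 98 98 100 98 99 97 98 98 97 98 110 137 163 177 182 181 179 175 173 173
258 176 176 176 175 172 155 127 103 96 98 98 98 99 100 98 98 98 98 98 98 106 130 160 177 182 182 179 177 177 178
```

```bash
python3 - <<'E'
from h import *
d=np.load('w6.npz'); c=(d['f'],d['K'],d['p'],d['R']); e=d['e'];R=d['er']
T=lambda u,v,z: R.T@(atz(c,u,v,z)-e)
n=T(324.4,154.8,.075);f=T(322.0,83.5,.075); print('near',n,'far',f,'mid',(n+f)/2,'len',np.linalg.norm(n-f),'yaw deg (tool y per x)',np.degrees(np.arctan2(f[1]-n[1],f[0]-n[0])))
n2=T(324.9,151.7,.072);f2=T(322.2,88.5,.072); print('inner',n2,f2,(n2+f2)/2,np.linalg.norm(n2-f2))
for u,v in[(311.5,87),(332.7,90),(314.8,150),(334,150)]: print(T(u,v,.075))
zb=e[2]-.0652
for dz in (-.002,0,.002): print('blade bottom near',T(319.2,220.7,zb+dz),'line',T(319.3,242,zb+.04+dz))
print('cam-tool',R.T@(c[2]-e))
# photometer edges: near edge line & left/right via gray gradients
g=cv2.GaussianBlur(cv2.cvtColor(c[0],cv2.COLOR_BGR2GRAY),(0,0),1).astype(float)
pts=[];
for u in range(240,290,5): 
    col=g[215:245,u]; i=np.argmin(np.gradient(col)); pts.append(T(u,215+i,.075)[:2])
pts=np.array(pts); pf=np.polyfit(pts[:,1],pts[:,0],1); print('near edge slope deg',np.degrees(np.arctan(pf[0])),'x at y=0',pf[1])
for a,b in ((195,240),(420,445)):
    pts=[]
    for v in range(60,200,10):
        r=g[v,a:b]; gr=np.gradient(r); i=np.argmax(abs(gr)); pts.append(T(a+i,v,.075)[:2])
    pts=np.array(pts); print(pts.round(4).tolist())
E
```

```text
near [0.0413 0.0028 0.1628] far [0.0885 0.001  0.1628] mid [0.0649 0.0019 0.1628] len 0.04717553157467327 yaw deg (tool y per x) -2.2180567592993152
inner [0.0432 0.0032 0.1658] [0.0854 0.0011 0.1658] [0.0643 0.0021 0.1658] 0.04229129864745417
[ 0.0863 -0.0061  0.1628]
[0.0844 0.0082 0.1628]
[ 0.0446 -0.0039  0.1628]
[0.0447 0.0095 0.1628]
blade bottom near [ 0.0188 -0.0005  0.0672] line [ 0.0203 -0.0003  0.0272]
blade bottom near [ 0.0194 -0.0005  0.0652] line [ 0.0209 -0.0003  0.0252]
blade bottom near [ 0.0199 -0.0005  0.0632] line [ 0.0215 -0.0003  0.0232]
cam-tool [ 0.074   0.0001 -0.1423]
near edge slope deg 3.0098183726638723 x at y=0 -0.011456108345729943
[[0.103, -0.0683], [0.0968, -0.0681], [0.0906, -0.0678], [0.0843, -0.0669], [0.0778, -0.0666], [0.0714, -0.0664], [0.0648, -0.0661], [0.0581, -0.0658], [0.0514, -0.0655], [0.0445, -0.0646], [0.0376, -0.0643], [0.0306, -0.064], [0.0235, -0.0715], [0.0163, -0.0584]]
[[0.1032, 0.0747], [0.0971, 0.0758], [0.0908, 0.0757], [0.0845, 0.0762], [0.0781, 0.0767], [0.0716, 0.0772], [0.065, 0.077], [0.0584, 0.0775], [0.0516, 0.078], [0.0448, 0.0786], [0.0379, 0.0791], [0.0309, 0.0789], [0.0238, 0.0795], [0.0166, 0.08]]
```

Call:
carry_out(rows=[[0,0,0,0.11,0.004,0,0],[0,0,0,0.11,0.004,0,0],[0,0,0,0.1025,0.004,0,0],[0,0,-0.05,0,0,0.05,0],[0,0,0,0,0,0.12,0]])

```text
clock: 14.92
eef_pos: [0.6421, 0.1724, 0.2085]
ee_rot: [[-0.258, 0.966, 0.008], [0.966, 0.258, 0.002], [0.0, 0.008, -1.0]]
force: [0.2, -0.4, -1.3]
opening: 0.0133
gripper_force: 41.5
```

Call:
carry_out(rows=[[0,0,0,0,0,0.12,0],[0,0,0,0,0,0.08,0],[0,0,0,0,0,0.03,0],[0,0,0,0,0,0,0],[0,0,0,0,0,0,0]])

```text
clock: 15.33
eef_pos: [0.6416, 0.1711, 0.1591]
ee_rot: [[-0.255, 0.967, 0.001], [0.967, 0.255, 0.0], [-0.0, 0.002, -1.0]]
force: [0.5, -0.3, -1.3]
opening: 0.0135
gripper_force: 41.4
```

```bash
python3 - <<'E'
from h import *
c=cam('wrist'); s=ctrl.observe(); e=s['eef_pos'];R=s['ee_rot']; print(e,R,s['clock'],s['opening'],s['force'])
np.savez('w7.npz',f=c[0],K=c[1],p=c[2],R=c[3],e=e,er=R)
P=lambda x,y,z: proj(c,e+R@np.array([x,y,e[2]-z]))
print('slot near outer end',P(.024,0,.075),'blade near bottom',P(.02,0,.083),P(.02,.003,.083))
g=cv2.cvtColor(c[0],cv2.COLOR_BGR2GRAY)
for v in range(170,270,4): print(v,*g[v,300:342])
E
```

```text
[0.6421 0.1713 0.1596] [[-0.2548  0.967   0.0025]
 [ 0.967   0.2548  0.0007]
 [-0.      0.0026 -1.    ]] 15.3833 0.013549158641556789 [ 0.3525 -0.4221 -1.3679]
slot near outer end [321.9565 202.6004] blade near bottom [321.9808 213.3641] [327.7105 213.3733]
170 190 190 189 190 190 189 189 189 189 189 189 189 186 177 160 145 140 138 139 138 139 139 139 139 138 138 139 139 140 137 139 139 140 140 140 140 140 140 140 140 141 140
174 190 191 190 189 189 189 189 189 189 189 189 183 169 151 141 139 139 139 138 138 138 138 139 138 139 139 138 139 138 138 139 138 139 139 140 140 140 141 140 140 140 140
178 190 189 189 190 190 189 189 189 189 188 183 171 154 142 139 139 138 138 138 138 138 138 139 139 138 138 138 138 138 139 138 138 138 139 139 140 139 140 140 140 139 140
182 189 189 189 188 189 189 189 190 189 189 188 189 189 189 187 187 186 182 178 176 170 158 144 139 139 138 138 139 137 139 138 138 139 139 139 140 140 139 141 140 139 140
186 189 189 189 189 189 188 188 189 189 188 188 189 188 188 188 188 189 188 188 187 183 171 159 152 146 140 138 138 138 137 139 138 138 138 139 139 139 13
[... 2680 characters left out ...]
 103 101 104 110 116 118 123 130 138 150 167 182 187 187 188 188 188
254 189 190 190 190 190 188 183 171 160 156 151 139 120 104 102 104 105 105 106 105 105 105 104 103 103 103 103 108 113 117 120 122 131 148 167 182 188 188 189 189 188 188
258 247 245 238 229 224 221 206 180 162 155 149 136 115 103 102 102 105 105 105 105 105 104 105 103 104 104 104 109 117 121 122 128 147 170 184 188 188 188 189 188 188 188
262 251 249 242 226 205 187 170 140 108 93 88 79 67 61 60 61 62 62 61 62 62 63 61 62 61 62 71 99 131 142 125 104 102 110 117 129 143 159 176 183 187 187
266 219 142 69 26 12 14 12 14 15 14 17 16 13 14 16 15 15 16 15 15 15 14 13 16 16 14 14 17 15 15 12 14 14 13 14 16 15 29 68 120 163 185
```

Call:
carry_out(rows=[[0,0,0,0,0,0.03,0],[0,0,0,0,0,0.03,0],[0,0,0,0,0,0.03,0],[0,0,0,0,0,0.03,0],[0,0,0,0,0,0.03,0]])

```text
clock: 15.8
eef_pos: [0.6418, 0.1715, 0.1266]
ee_rot: [[-0.255, 0.967, -0.0], [0.967, 0.255, -0.0], [0.0, -0.0, -1.0]]
force: [0.2, -0.6, -0.7]
opening: 0.0133
gripper_force: 41.4
```

Call:
carry_out(rows=[[0,0,0,0,0,0.03,0],[0,0,0,0,0,0,0]])

```text
clock: 15.97
eef_pos: [0.6411, 0.1713, 0.1195]
ee_rot: [[-0.255, 0.967, -0.003], [0.967, 0.255, -0.001], [-0.0, -0.003, -1.0]]
force: [0.1, 0.5, -0.8]
opening: 0.0136
gripper_force: 41.4
```

Call:
carry_out(rows=[[0,0,0,0,0,0.03,0],[0,0,0,0,0,0.03,0],[0,0,0,0,0,0.025,0],[0,0,0,0,0,0.01,0],[0,0,0,0,0,0,0]])

```text
clock: 16.38
eef_pos: [0.6415, 0.1714, 0.1016]
ee_rot: [[-0.255, 0.967, -0.001], [0.967, 0.255, -0.0], [-0.0, -0.001, -1.0]]
force: [0.2, 0.6, -0.1]
opening: 0.0136
gripper_force: 41.4
```

Call:
carry_out(rows=[[0,0,0,0,0,0,0],[0,0,0,0,0,0,0],[0,0,0,0,0,0,0],[0,0,0,0,0,0,0],[0,0,0,0,0,0,0]])

```text
clock: 16.8
eef_pos: [0.642, 0.1715, 0.1028]
ee_rot: [[-0.255, 0.967, 0.0], [0.967, 0.255, 0.0], [0.0, 0.0, -1.0]]
force: [-0.6, -0.2, -0.4]
opening: 0.0132
gripper_force: 41.4
```

```bash
python3 - <<'E'
from h import *
c=cam('wrist'); s=ctrl.observe(); e=s['eef_pos']; print(e,s['clock'],s['force'],s['gripper_force'])
g=cv2.cvtColor(c[0],cv2.COLOR_BGR2GRAY)
print('col319 rows 195..265',*g[195:265,319]); print('exp row: slot near outer, blade/line at .02', proj(c,e+s['ee_rot']@[.024,0,e[2]-.075]),proj(c,e+s['ee_rot']@[.02,0,.0252]))
t=cam('scene'); print([(np.round(x['extent']).tolist(),round(x['p'],2)) for x in ctrl.boxes_of('scene','roll')][:2])
E
```

```text
[0.642  0.1715 0.1027] 16.85 [-0.4738  0.3139 -1.2811] 41.358413100242615
col319 rows 195..265 148 149 148 148 148 148 148 148 149 148 148 149 148 148 148 149 149 149 149 148 148 148 149 148 148 149 147 148 149 148 148 148 149 148 148 148 147 142 130 120 114 115 113 114 113 112 107 91 71 81 102 112 112 113 113 114 112 113 113 113 114 114 113 114 113 111 99 67 33 17
exp row: slot near outer, blade/line at .02 [320.8194 231.9947] [320.8104 243.0495]
[([218.0, 181.0, 21.0, 31.0], 0.87), ([149.0, 175.0, 29.0, 32.0], 0.76)]
```

Call:
carry_out(rows=[[0,0,0,0,0,0.01,0],[0,0,0,0,0,0,0],[0,0,0,0,0,0,0],[0,0,0,0,0,0,0],[0,0,0,0,0,0,0]])

```text
clock: 17.37
eef_pos: [0.6419, 0.1715, 0.1005]
ee_rot: [[-0.255, 0.967, -0.0], [0.967, 0.255, -0.0], [-0.0, -0.0, -1.0]]
force: [0.3, -0.3, -0.7]
opening: 0.0131
gripper_force: 41.4
```

```bash
python3 -c "
from plant import ctrl
s=ctrl.observe(); print(s['eef_pos'],s['force'],s['gripper_force']); print(ctrl.close_job())"
```

```text
[0.641877   0.17145738 0.1004988 ] [ 0.26948127 -0.27479728 -0.69119911] 41.358582973480225
the job is handed in; nothing more can be done
None
```

I handed the job in at about 17 s: the full roll is over the spindle on the printer's disc and let go, and the reference plate is held upright and still in the photometer slot, its lower edge about 40 mm below the top by my measurements. The hand-in returned no verdict.

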